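Unlock the console unit's hatch and hold it open for inspection

TASK

On the larger of the two control units, pull the lock cap fully out sideways, then lift that unit's spring-shut hatch by its bar and hold it open at 40 degrees, so that a colleague across the desk can look at the modules inside. The job finishes while you are still holding the hatch steady there: do not let go and do not prop it with anything. Leave the smaller unit and everything else on the desk as they are.

Things in the scene. Friction and masses are not known exactly. Their poses are not given: they have to be found in the camera images.
- unit_large: The larger control unit, fixed: a white box 220 (x) x 300 (y) x 90 mm high. Origin: centre of its underside; x points away from the robot, y along its long side, z up; turned up to 0.28 rad. Its grey top hatch, 170 (x) x 150 (y) x 4 mm, is hinged on the edge nearer the robot, 85 mm to -x of the origin and 90 mm up, so its far edge rises and the opening faces away from the robot.
- hatch_large (a joint): Angle of the large unit's hatch, rad: 0 shut, growing as its far edge rises, up to 1.4. It weighs 0.35 kg, give or take 30 percent, and a spring pushes it shut: lifting by the bar takes 2 to 5 N. It falls shut when let go. It cannot rise while the lock is in.
- hatch_large_hinge (a point): Point on the hinge line of the large hatch, mid-width. The hinge line runs along the unit's y.
- hatch_large_bar (a point): Middle of the large hatch's handle: a black round bar 12 mm thick, 90 mm long along the unit's y, on a post at each end, 34 mm clear above the hatch plate. With the hatch shut it lies 152 mm to +x, 14 mm to -y and 44 mm above the hinge point. It moves with the hatch.
- lock_large (a joint): How far the large unit's lock is pulled out, m: 0 fully in (it starts 0 to 4 mm out), 0.025 fully out against its stop. It slides along the unit's +y, away from the hatch; it takes about 4 N and stays where it is left. Its 10 mm shaft runs through a bracket and an eye on the hatch; it has left the eye from 0.014 on.
- lock_large_cap (a point): Centre of the black cap on the large unit's lock: a lying cylinder 24 mm in diameter (27 mm at its outer rim), 26 mm long along the unit's y, axis 28 mm above the unit's top. With the lock in it is 60 mm to +x, 73 mm to +y of the unit's origin, 118 mm up; it moves with the lock. 16 mm to -y of its inner face stands a steel bracket 40 mm high, 28 mm wide.
- unit_small: The smaller control unit, 170 x 220 x 70 mm, fixed, of the same build and colours with a smaller hatch (130 x 105 mm), bar and lock cap. It is to be left alone. Same kind of frame; it and the large unit may stand on either side.
- hatch_small (a joint): Angle of the small unit's hatch, rad, 0 shut.
- lock_small (a joint): How far the small unit's lock is pulled out, m, 0 fully in.
- phone: A grey smartphone, 75 x 155 x 9 mm, lying screen up to the left; loose, to be left where it is. Origin: centre of its underside.
- mouse: A black computer mouse, 105 x 60 x 34 mm; loose, to be left where it is. Origin: centre of its underside.
- mug: A white mug, 82 mm across, 95 mm tall; loose, to be left where it is. Origin: centre of its underside.
- marker: A flat-sided white marker pen with a black cap, 120 x 14 x 14 mm, lying in the gap between the two units; loose, to be left where it is. Origin: centre of its underside.
- driver: A screwdriver, 190 mm long, lying beyond the units; loose, to be left where it is. Origin: centre of its underside.
- joystick: A black joystick on a 110 mm square foot, about 190 mm tall, standing to the right; loose, to be left where it is. Origin: centre of its underside.
Mind the look-alikes: they are no part of the job. What is shaped like the mug but orange or red is not meant.

How it is judged (in metres and radians):
On the way, in this order (a step that is already met when the one before it is completed fails the run):
1. the large unit's lock cap is pulled out, its hatch still shut (value of joint lock_large above 0.018 m and value of joint hatch_large below 0.1 rad), for 0.1 s.
2. the large hatch is lifted to 40 degrees and held in the fingers (value of joint hatch_large between 0.593 and 0.803 rad and contact force between the fingers and hatch_large above 0.5 N and value of joint lock_large above 0.018 m), for 0.2 s.
At the end, for the whole second after the job is handed in: The large hatch stands still at 40 degrees (within 6 degrees), borne by the gripper's fingers (over 0.5 N on it) and touched by no loose thing, its lock at least 18 mm out; the small unit's hatch is shut and its lock is in (all of step 2 and contact force between hatch_large and phone below 0.2 N and contact force between hatch_large and mouse below 0.2 N and contact force between hatch_large and mug below 0.2 N and contact force between hatch_large and marker below 0.2 N and contact force between hatch_large and driver below 0.2 N and contact force between hatch_large and joystick below 0.2 N and velocity of joint hatch_large between -0.05 and 0.05 rad/s and value of joint hatch_small below 0.1 rad and value of joint lock_small below 0.008 m); the arm keeps its last pose, push and grip.
It fails at once if a loose thing on the desk was moved by more than 30 mm (distance of any of phone, mouse, mug, marker, driver, joystick from where it was at the start of the episode above 0.03 m).
It fails at once if the small unit's hatch or lock was opened (value of joint hatch_small above 0.1 rad or value of joint lock_small above 0.01 m).
It also fails if it takes over 45 s, if anything falls off the work surface, if the arm or the gripper's body presses on something with over 40 N, if the wrist force passes 120 N, or if a joint passes its speed limit or range.

ROBOT

A 7-joint arm with a two-finger parallel gripper is mounted at the origin on the work surface. World frame = base frame: x ahead of the robot, y to its left, z up, the work surface at z = 0. Lengths are in mm, angles in rad, forces in N, time in s.
With the tool pointing down it reaches from about 400 to 850 mm from the base axis. Payload 4.5 kg.
Tool frame: the origin (TCP) lies on the centre line of the jaws, within the pads' length; the fingertips stand 25 mm ahead of it and the grasp point (between the pads) lies 6 mm ahead of it; y points along the fingers, x is the direction in which the jaws open and shut, and the axes are right-handed (so a half turn about y gives the same grasp; the last joint's range is limited). The gripper opens to 88 mm and grips with 3 to 60 N. Pads are 18 mm wide; open, the fingers measure 123 mm over their backs; the gripper's body (75 mm by 187 mm) begins 45 mm behind the grasp point.
Start: joints at [-1.071, 0.689, -0.195, 1.565, 0.157, 0.902, -0.215], TCP at [280.696, 558.445, 263.743] pointing down, gripper open.
Joint ranges: [-3.01, 3.01], [-0.46, 2.08], [-1.47, 1.51], [0.13, 2.56], [-1, 4.14], [0.04, 2.09], [-2.66, 2.66]. Speed limits (rad/s): [2.57, 2.57, 3.14, 3.14, 3.14, 3.14, 3.14].

INTERFACE

Orientations are given as [roll, pitch, yaw] about the fixed x, y, z axes, in that order (R = Rz(yaw) Ry(pitch) Rx(roll)).
In Python, from rig import ctrl, optics, spotter gives the robot as it stands.
- The arm moves only by the tool send_rows, never from a script. Its argument "plan" is one flat list of numbers, 7 for each row, row after row: the closure, from 0 (fully open) to 1 (shut), then the shift along the tool's x, y, z in mm, then the turn, a rotation vector about the tool's x, y, z in rad. In form: [jaw, x, y, z, ax, ay, az, jaw, x, y, z, ax, ay, az, ...]. A call has 1 to 5 rows; each row shifts and turns the commanded pose from where the row before left it, along the tool's axes as they then stand; what a row does not reach is not made up. A row lasts 1/8 s, in which the tool goes at most 62.5 mm and 10.7 degrees, less where a joint would pass 70% of its speed; a pose out of reach is approached as far as the arm can. A call is refused whole if a number of a shift passes 62.5 or a number of a turn 0.188, either way. A call with a gripper value outside its range is refused whole. The fingers move at their own pace and stop on an object; "newtons" is the grip in N (left out, the last holds). Time passes only in rows, so rows that do not move let the fingers close. It gives the time, the measured TCP pose, the force and the opening at its end, in the units of the state.
- ctrl.observe(): the state, without advancing time (a new reading comes with each control period).
- optics.get_image(name): name is "side" or "top" or "wrist"; returns (picture, depth): 384x512x3 uint8, red, green, blue; 384x512 float32, mm along the optical axis (not along the pixel's ray), 0 where there is no reading.
- optics.calibration(name): a dict with "fovy" (degrees; the focal length in pixels is half the picture's height over the tangent of half this angle, whatever the lens; pixels are square), "cx", "cy" (the principal point, pixels), "world_from_camera" (4x4, takes a point from camera to world coordinates); the wrist camera has in their place "T_tool_cam" (4x4, takes a point from camera to tool coordinates, whose origin is the TCP and whose axes are the tool frame's). Camera axes: x right, y up, looking along -z (the intrinsics and any distortion apply to the point x, -y, -z); pixel columns grow to the right and rows downward; lengths in mm; the calibration is good to about 2 mm. A picture is of the moment at which its call begins: read the wrist's pose just before it. calibration takes no time and is no camera call.
- ctrl.close_job(): hands the job in, once; it reports no verdict.
Trained networks look in the newest picture that a camera, given by its name, has taken for a name from the list of things; names that differ only in an ending like _2 or _b are one class to them, and where a whole thing is asked for, a point or a joint stands for the part that bears it (a point fixed in the world has none). Each returns a list of dicts, best first, with "confidence" (0 to 1); they miss things now and then, are a little off and sometimes report something else, mostly with a low value. They report only what shows in the picture. A call takes as long as a camera call. They do not tell look-alikes from the thing itself.
- spotter.look_for(camera, query): "position" ([x, y, z] in mm, in world coordinates, good to about 4 mm: the middle of the surface that is visible of it).
- spotter.silhouettes(camera, query): "mask" (384x512 bool, what is visible of it).
- spotter.tip_of(camera, query): "position" ([x, y, z] in mm, in world coordinates, good to about 4 mm: a listed point, or the origin of a listed thing).
The state is a dict: "clock": time; "q": joint angles; "qd": joint speeds; "joint_efforts": joint torques, N m; "tcp_pos": TCP position; "tool_rot": TCP orientation; "wrist_force": force on the tool from outside, world axes, zero at the start; "torque": the same for the moment, N m; "width": finger opening in mm.
Only numpy, scipy, OpenCV 4.12 (cv2) and the standard library are available. Lean on these libraries where they do the work, as an engineer would, in place of code of your own. Each camera call takes 0.05 s, during which the arm holds its last target.

## Working session

There is one attempt and no reset: what is moved stays moved. The work goes in short steps, Python scripts to look and compute and a tool call to move; the robot and the scene stay as the last step left them, time stands still between calls to the robot, and variables do not carry over. Pictures are saved under pics/ and viewed, and the job is handed in when it is done.

Besides the shell and the picture viewer there is one more tool, called after "Request:" as name(argument=value, ...) on one line, values as JSON. send_rows: Moves the arm, as the interface text tells. Its arguments: {"type":"object","properties":{"plan":{"type":"array"},"newtons":{"type":"number"}},"required":["plan"]}

```bash
mkdir -p pics; ls; cat > h.py <<'E'
import numpy as np, cv2
from rig import ctrl, optics, spotter
def save(n,name):
    im,d=optics.get_image(n); cv2.imwrite(f'pics/{name}.png',im[:,:,::-1]); return im,d
E
python3 - <<'E'
from h import *
print(ctrl.observe())
for n in ['side','top']:
    im,d=save(n,n+'0'); np.save(n+'d.npy',d)
    print(n,optics.calibration(n))
    for q in ['unit_large','lock_large_cap','hatch_large_bar','hatch_large_hinge']:
        r=spotter.tip_of(n,q); print(q,[(np.round(x['position']),round(x['confidence'],2)) for x in r])
print(optics.calibration('wrist'))
print(ctrl.observe()['clock'])
E
```

```text
pics
{'clock': 0.0, 'q': array([-1.07118812,  0.68996492, -0.19448852,  1.5663234 ,  0.15730384,
        0.90250722, -0.21513935]), 'qd': array([ 0.00119921,  0.00174133, -0.00032444, -0.00130237,  0.00277891,
       -0.00077919, -0.00105548]), 'joint_efforts': array([ 3.97727663e-04, -5.27554178e+01, -1.26634654e+00, -1.53427058e+01,
       -5.25604666e-02,  6.46693516e-03,  1.49404655e-04]), 'tcp_pos': array([280.51052721, 557.86742746, 262.92674381]), 'tool_rot': array([-1.57094948,  0.00180627,  1.10501323]), 'wrist_force': array([-0.77897726,  0.31457817,  0.36527591]), 'torque': array([-0.00660999, -0.01287226, -0.04968924]), 'width': 87.84543508326931}
side {'fovy': 54.52542679451665, 'cx': 256.5577284520056, 'cy': 191.32943774851316, 'world_from_camera': array([[-9.96191723e-01,  2.59322763e-02, -8.32440298e-02,
         4.24409041e+02],
       [-8.42421299e-02, -5.32426141e-01,  8.42274105e-01,
         1.11483115e+03],
       [-2.24792128e-02,  8.46079146e-01,  5.32583105e-01,
         7.46785888e+02],
       [ 0.00000000e+00,  0.00000000e+00,  0.00000000e+00,
         1.00
[... 663 characters left out ...]
00e+00]])}
unit_large [(array([ 557., -229.,    1.]), 0.97)]
lock_large_cap [(array([ 626., -153.,  114.]), 0.43)]
hatch_large_bar [(array([ 624., -299.,  131.]), 0.92)]
hatch_large_hinge [(array([ 472., -273.,   95.]), 0.77), (array([395., 499.,  -2.]), 0.3)]
{'fovy': 62.63594659848645, 'cx': 254.53688653707079, 'cy': 186.75869247627838, 'T_tool_cam': array([[ 9.99999920e-01, -3.96253046e-04, -5.14912781e-05,
         9.53517750e-01],
       [ 6.08994127e-05,  2.78492761e-01, -9.60438326e-01,
        -1.21681272e+02],
       [ 3.94916560e-04,  9.60438246e-01,  2.78492763e-01,
         7.25402172e+01],
       [ 0.00000000e+00,  0.00000000e+00,  0.00000000e+00,
         1.00000000e+00]])}
0.5
```

View pics/top0.png

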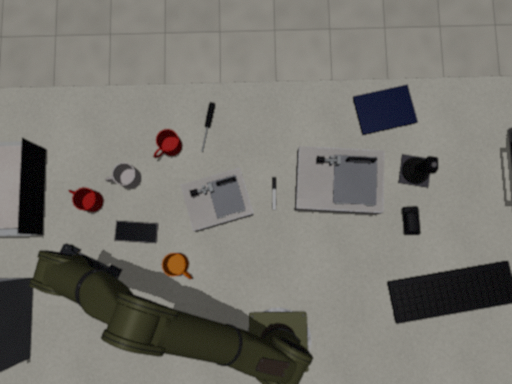

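View pics/side0.png

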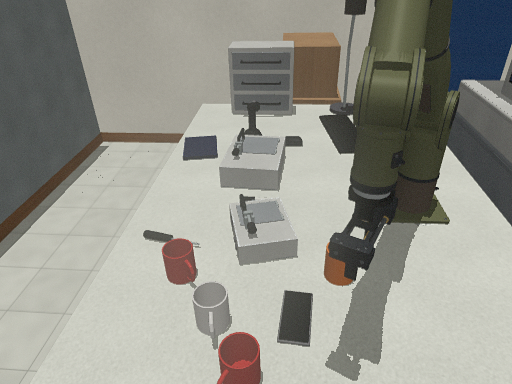

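The two units are at top-image (340,180) and (218,202). The right one is clearly larger (about 86 px against 57 px wide), so it is the one meant. I'll confirm that in an enlarged crop and fit its yaw from depth.

```bash
cat >> h.py <<'E'
def cloud(d,c,W):
    f=192/np.tan(np.radians(c['fovy']/2)); v,u=np.mgrid[0:384,0:512].astype(float)
    P=np.stack([(u-c['cx'])/f*d,-(v-c['cy'])/f*d,-d],-1)
    return P@W[:3,:3].T+W[:3,3]
E
python3 - <<'E'
from h import *
im=cv2.imread('pics/top0.png'); d=np.load('topd.npy'); c=optics.calibration('top')
P=cloud(d,c,c['world_from_camera'])
m=(P[...,2]>70)&(P[...,0]>430)&(P[...,0]<700)&(P[...,1]<-50)&(P[...,1]>-420)
m&=(d>0)
pts=P[m][:,:2].astype(np.float32)
m8=m.astype(np.uint8); n,l,s,ce=cv2.connectedComponentsWithStats(m8)
k=1+np.argmax(s[1:,4]); pts=P[l==k]
print(s[k],cv2.minAreaRect(pts[:,:2].astype(np.float32)),np.median(pts[:,2]))
cv2.imwrite('pics/crop.png',cv2.resize(im[120:240,170:450],None,fx=2.8,fy=2.8,interpolation=cv2.INTER_CUBIC))
hi=(l==k)&(P[...,2]>106)
for v,u in np.argwhere(hi)[::3]: print(u,v,np.round(P[v,u]),end=';')
E
```

```text
[ 296  147   89   67 5426] ((558.8812866210938, -229.44464111328125), (301.24969482421875, 221.44436645507812), 85.8524169921875) 91.27663042888241
317 156 [ 636. -146.  123.];331 156 [ 633. -192.  133.];337 156 [ 634. -214.  128.];340 156 [ 632. -222.  138.];319 157 [ 632. -152.  126.];322 157 [ 631. -162.  130.];330 157 [ 632. -191.  120.];333 157 [ 630. -199.  131.];339 157 [ 630. -220.  129.];349 157 [ 627. -253.  138.];352 157 [ 628. -263.  136.];355 157 [ 628. -274.  135.];358 157 [ 627. -283.  137.];361 157 [ 627. -294.  136.];318 158 [ 628. -149.  127.];321 158 [ 629. -159.  124.];324 158 [ 627. -168.  132.];332 158 [ 627. -196.  128.];337 158 [ 628. -214.  124.];340 158 [ 626. -223.  133.];349 158 [ 623. -251.  145.];352 158 [ 623. -262.  140.];355 158 [ 624. -273.  135.];358 158 [ 624. -284.  133.];361 158 [ 623. -292.  141.];364 158 [ 621. -302.  145.];367 158 [ 622. -313.  141.];370 158 [ 622. -323.  141.];373 158 [ 623. -335.  134.];376 158 [ 622. -343.  140.];319 159 [ 623. -151.  136.];322 159 [ 624. -162.  132.];325 159 [ 625. -173.  123.];328 159 [ 625. -183.  123.];
[... 896 characters left out ...]
319 161 [ 618. -151.  128.];322 161 [ 618. -162.  126.];325 161 [ 620. -174.  115.];328 161 [ 618. -183.  123.];331 161 [ 619. -194.  119.];334 161 [ 619. -205.  116.];337 161 [ 615. -212.  135.];340 161 [ 616. -223.  131.];348 161 [ 619. -254.  110.];374 161 [ 613. -338.  131.];317 162 [ 614. -144.  130.];320 162 [ 616. -156.  118.];323 162 [ 615. -166.  123.];330 162 [ 613. -189.  129.];333 162 [ 613. -199.  130.];338 162 [ 612. -216.  132.];373 162 [ 614. -340.  110.];321 163 [ 612. -159.  120.];324 163 [ 613. -170.  115.];332 163 [ 609. -195.  131.];338 163 [ 611. -218.  120.];330 164 [ 608. -190.  120.];337 164 [ 606. -213.  127.];340 164 [ 605. -222.  130.];365 170 [ 587. -312.  106.];
```

View pics/crop.png

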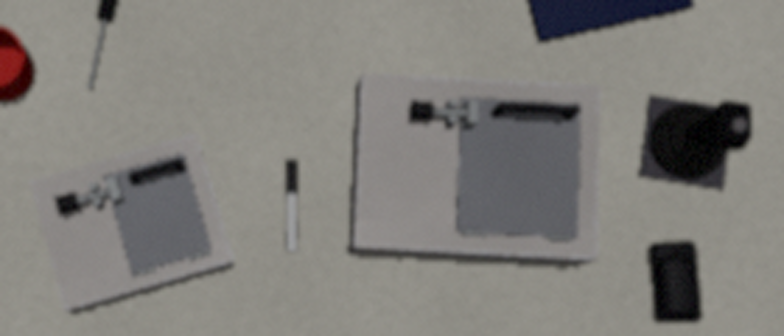

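The crop confirms it. The large unit is on the right, with its lock cap at crop (421,111), i.e. top image (320,160), and its bar at crop (535,110), i.e. (361,159). The small unit is on the left and stays untouched. The fit gives an origin of about (558.5,-229.5), yaw of about -0.07, cap of about (623,-160,118) and bar of about (621,-298,134).

```bash
cat >> h.py <<'E'
from scipy.spatial.transform import Rotation as Ro
def rot(t): return Ro.from_euler('xyz',t)
def plan(p1,r1,jaw=0,p0=None,r0=None,mm=60,rr=0.18,n=0):
    s=ctrl.observe(); p=np.array(s['tcp_pos'] if p0 is None else p0,float); R=rot(s['tool_rot'] if r0 is None else r0)
    R1=rot(r1); p1=np.array(p1,float); rv=(R.inv()*R1).as_rotvec()
    n=n or int(max(np.ceil(np.linalg.norm(p1-p)/mm),np.ceil(np.linalg.norm(rv)/rr),1))
    dp=(p1-p)/n; out=[]
    for i in range(n):
        l=R.inv().apply(dp); out.append([jaw]+[round(float(x),1) for x in l]+[round(float(x),3) for x in rv/n]); R=R*Ro.from_rotvec(rv/n)
    for i in range(0,n,5): print(sum(out[i:i+5],[]))
E
python3 -c "
from h import *
plan([610,-161,260],[-np.pi/2,0,-0.07])"
```

```text
[0, -35.3, 0.3, -44.1, 0.0, 0.084, -0.0, 0, -31.5, 0.3, -46.9, 0.0, 0.084, -0.0, 0, -27.5, 0.3, -49.4, 0.0, 0.084, -0.0, 0, -23.2, 0.3, -51.5, 0.0, 0.084, -0.0, 0, -18.8, 0.3, -53.3, 0.0, 0.084, -0.0]
[0, -14.3, 0.3, -54.7, 0.0, 0.084, -0.0, 0, -9.7, 0.3, -55.7, 0.0, 0.084, -0.0, 0, -5.0, 0.3, -56.3, 0.0, 0.084, -0.0, 0, -0.2, 0.3, -56.5, 0.0, 0.084, -0.0, 0, 4.5, 0.3, -56.3, 0.0, 0.084, -0.0]
[0, 9.2, 0.3, -55.8, 0.0, 0.084, -0.0, 0, 13.8, 0.3, -54.8, 0.0, 0.084, -0.0, 0, 18.4, 0.3, -53.4, 0.0, 0.084, -0.0, 0, 22.8, 0.3, -51.7, 0.0, 0.084, -0.0]
```

Request:
send_rows(plan=[0,-35,0,-44,0,0.084,0,0,-31.5,0,-47,0,0.084,0,0,-27.5,0,-49.5,0,0.084,0,0,-23,0,-51.5,0,0.084,0,0,-19,0,-53,0,0.084,0])

```text
clock: 1.12
tcp_pos: [399.2, 300.5, 264.0]
tool_rot: [-1.571, -0.001, 0.682]
wrist_force: [0.9, 0.7, -0.0]
width: 87.9
```

Request:
send_rows(plan=[0,-14.5,0,-55,0,0.084,0,0,-9.5,0,-55.5,0,0.084,0,0,-5,0,-56.5,0,0.084,0,0,0,0,-56.5,0,0.084,0,0,4.5,0,-56.5,0,0.084,0])

```text
clock: 1.75
tcp_pos: [517.2, 43.1, 264.0]
tool_rot: [-1.571, -0.001, 0.263]
wrist_force: [0.8, 0.2, 0.1]
width: 88.3
```

Request:
send_rows(plan=[0,9,0,-56,0,0.084,0,0,14,0,-55,0,0.084,0,0,18.5,0,-53.5,0,0.084,0,0,23,0,-51.5,0,0.084,0,0,0,0,0,0,0,0])

```text
clock: 2.38
tcp_pos: [611.1, -167.5, 263.6]
tool_rot: [-1.575, -0.002, -0.079]
wrist_force: [-0.7, 0.5, -1.0]
width: 88.4
```

```bash
python3 - <<'E'
from h import *
s=ctrl.observe(); im,d=save('wrist','w1')
print(s['clock'],s['tcp_pos'],s['tool_rot'],s['q'],s['wrist_force'])
c=optics.calibration('wrist'); W=np.eye(4); W[:3,:3]=rot(s['tool_rot']).as_matrix(); W[:3,3]=s['tcp_pos']
W=W@c['T_tool_cam']; P=cloud(d,c,W); np.save('w1P.npy',P)
for q in ['lock_large_cap','hatch_large_bar','hatch_large_hinge','unit_large']:
    print(q,[(np.round(x['position'],1),round(x['confidence'],2)) for x in spotter.tip_of('wrist',q)])
E
```

```text
2.375 [ 611.10915245 -167.46810199  263.5611779 ] [-1.57497962 -0.0015978  -0.07911153] [ 0.15632614  0.69794772  0.06699037  1.54833497 -0.05011168  0.89490593
  0.15984683] [-0.68187578  0.47365124 -0.95541559]
lock_large_cap [(array([ 627.4, -160.1,  119. ]), 0.75)]
hatch_large_bar [(array([ 621.8, -295.9,  129.7]), 0.66)]
hatch_large_hinge []
unit_large []
```

View pics/w1.png

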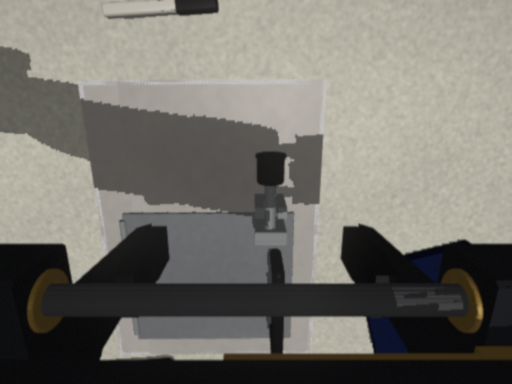

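The wrist picture shows the cap at (271,168), the bracket and eye at (269,225) and the bar at (277,280). I'll measure the cap and bar from depth.

```bash
python3 - <<'E'
from h import *
P=np.load('w1P.npy')
def st(name,sub): print(name,len(sub),'min',np.round(sub.min(0)),'max',np.round(sub.max(0)),'med',np.round(np.median(sub,0),1))
a=P[150:188,252:292]; m=(a[...,2]>112)&(a[...,2]<140); st('cap',a[m])
for v in (156,162,168,174,180): 
    r=P[v,245:300]; k=r[:,2]>114; print(v,np.where(k)[0][[0,-1]]+245,np.round(r[k].mean(0),1), np.round(np.percentile(r[k][:,2],90),1))
a=P[195:246,240:300]; m=a[...,2]>100; st('bracket',a[m])
a=P[250:282,262:292]; m=a[...,2]>130; st('bar',a[m])
# unit edges
a=P[85:200,75:330]; m=(a[...,2]>85)&(a[...,2]<95); st('top',a[m])
E
```

```text
cap 944 min [ 613. -173.  113.] max [ 640. -143.  133.] med [ 625.  -154.6  128.5]
156 [255 285] [ 625.5 -144.2  129. ] 131.5
162 [257 284] [ 625.4 -147.6  136.7] 130.6
168 [257 284] [ 625.3 -154.6  127.7] 130.4
174 [257 283] [ 624.6 -159.6  128.2] 130.4
180 [257 283] [ 624.2 -164.9  127.9] 130.8
bracket 1515 min [ 607. -224.  100.] max [637. -94. 385.] med [ 621.8 -206.1  124.6]
bar 190 min [ 616. -257.  130.] max [631. -94. 385.] med [ 625.2 -249.   137.8]
top 25848 min [ 453. -198.   88.] max [680. -75.  95.] med [ 562.  -130.    90.7]
```

```bash
python3 -c "
from h import *
print(ctrl.observe()['tcp_pos'])
plan([625,-157,150],[-np.pi/2,0,-0.07],n=3)"
```

```text
[ 610.42479225 -159.00139422  263.72502528]
[0, 4.8, 37.9, 0.9, -0.001, 0.001, -0.0, 0, 4.8, 37.9, 1.0, -0.001, 0.001, -0.0, 0, 4.8, 37.9, 1.0, -0.001, 0.001, -0.0]
```

Request:
send_rows(plan=[0,5,38,1,0,0,0,0,5,38,1,0,0,0,0,4.5,38,1,0,0,0,0,0,0,0,0,0,0,0,0,0,0,0,0,0])

```text
clock: 3.25
tcp_pos: [626.0, -158.7, 151.2]
tool_rot: [-1.571, -0.002, -0.07]
wrist_force: [-0.3, -0.9, -0.2]
width: 88.1
```

```bash
python3 - <<'E'
from h import *
s=ctrl.observe(); im,d=save('wrist','w2')
print(s['clock'],s['tcp_pos'],s['tool_rot'],s['wrist_force'])
c=optics.calibration('wrist'); W=np.eye(4); W[:3,:3]=rot(s['tool_rot']).as_matrix(); W[:3,3]=s['tcp_pos']
P=cloud(d,c,W@c['T_tool_cam']); np.save('w2P.npy',P)
m=(P[...,2]>113)&(P[...,2]<135)&(abs(P[...,0]-625)<25)&(abs(P[...,1]+157)<25)
vu=np.argwhere(m); print(vu.min(0),vu.max(0),P[m].min(0),P[m].max(0))
print(np.histogram(P[m][:,1],8),np.histogram(P[m][:,0],8))
E
```

```text
3.25 [ 625.97818649 -158.72104245  151.19330532] [-1.5708008  -0.00181748 -0.0699127 ] [-0.25118311 -0.87426395 -0.23285873]
[208 229] [281 279] [ 613.06486684 -181.98156447  113.06248545] [ 639.40197856 -142.54707155  133.49644481]
(array([151, 107, 123, 386, 386, 403, 393, 852]), array([-181.98156447, -177.05225286, -172.12294124, -167.19362963,
       -162.26431801, -157.3350064 , -152.40569478, -147.47638317,
       -142.54707155])) (array([230, 364, 458, 479, 448, 367, 323, 132]), array([613.06486684, 616.35700581, 619.64914477, 622.94128374,
       626.2334227 , 629.52556167, 632.81770063, 636.1098396 ,
       639.40197856]))
```

View pics/w2.png

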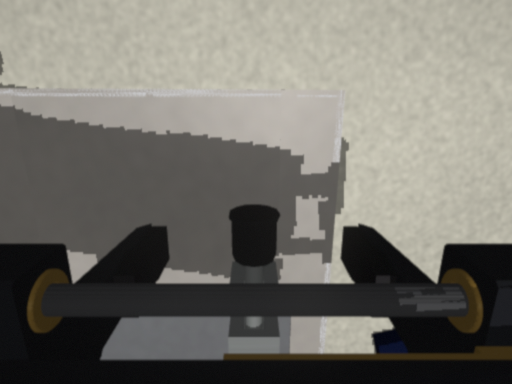

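The cap is centred between the fingers, at (254,235) with the fingers at 167 and 342. I'll descend and close.

Request:
send_rows(plan=[0,0,27,2,0,0,0,0,0,0,0,0,0,0,1,0,0,0,0,0,0,1,0,0,0,0,0,0,1,0,0,0,0,0,0], newtons=40)

```text
clock: 3.92
tcp_pos: [625.8, -157.4, 123.5]
tool_rot: [-1.571, -0.001, -0.071]
wrist_force: [0.5, -0.9, -0.0]
width: 60.2
```

Request:
send_rows(plan=[1,0,0,0,0,0,0,1,0,0,0,0,0,0,1,0,0,0,0,0,0])

```text
clock: 4.3
tcp_pos: [625.5, -157.3, 122.7]
tool_rot: [-1.571, 0.0, -0.071]
wrist_force: [-0.3, -0.1, -0.1]
width: 30.3
```

Request:
send_rows(plan=[1,0,0,0,0,0,0,1,0,0,0,0,0,0])

```text
clock: 4.55
tcp_pos: [625.8, -157.3, 122.7]
tool_rot: [-1.571, -0.001, -0.071]
wrist_force: [0.7, -1.0, -1.2]
width: 22.0
```

Request:
send_rows(plan=[1,0,0,7,0,0,0,1,0,0,7,0,0,0,1,0,0,7,0,0,0,1,0,0,5,0,0,0,1,0,0,0,0,0,0])

```text
clock: 5.18
tcp_pos: [627.5, -134.7, 122.8]
tool_rot: [-1.576, -0.002, -0.073]
wrist_force: [3.6, -9.3, -4.3]
width: 22.1
```

Request:
send_rows(plan=[1,0,0,2,0,0,0,1,0,0,0,0,0,0])

```text
clock: 5.42
tcp_pos: [627.5, -134.6, 122.8]
tool_rot: [-1.578, -0.002, -0.074]
wrist_force: [3.1, -11.8, -4.9]
width: 22.5
```

```bash
python3 - <<'E'
from h import *
s=ctrl.observe(); im,d=save('wrist','w3')
print(s['clock'],s['tcp_pos'],s['wrist_force'],s['width'])
E
```

```text
5.425 [ 627.48444042 -134.6141953   122.76976529] [  3.13113048 -11.77415075  -4.93025315] 22.49909388395029
```

View pics/w3.png

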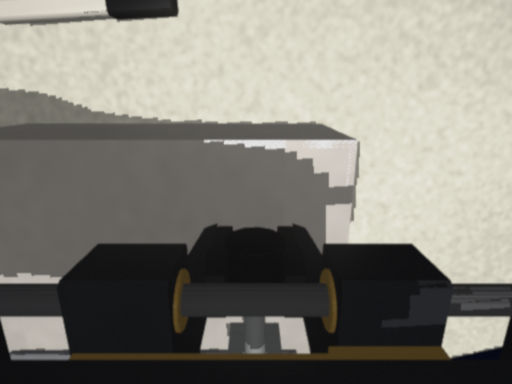

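The arm stopped after 22.6 mm and the force rose, so the lock is at its stop with the cap still in the fingers. I'll relax, open, rise and check.

Request:
send_rows(plan=[1,0,0,-2,0,0,0,0,0,0,-1,0,0,0,0,0,0,0,0,0,0,0,0,0,0,0,0,0,0,0,0,0,0,0,0])

```text
clock: 6.1
tcp_pos: [627.1, -131.5, 122.7]
tool_rot: [-1.57, 0.0, -0.07]
wrist_force: [0.5, -0.1, 0.1]
width: 59.7
```

Request:
send_rows(plan=[0,0,-10,0,0,0,0,0,0,-40,0,0,0,0,0,0,-45,0,0,0,0,0,0,-45,-40,0,0,0,0,0,0,0,0,0,0])

```text
clock: 6.72
tcp_pos: [625.7, -177.9, 267.9]
tool_rot: [-1.576, -0.009, -0.077]
wrist_force: [-0.7, 0.5, 0.1]
width: 88.3
```

Request:
send_rows(plan=[0,0,0,-20,0,0,0,0,0,0,0,0,0,0])

```text
clock: 6.98
tcp_pos: [621.7, -194.2, 261.5]
tool_rot: [-1.572, 0.003, -0.074]
wrist_force: [0.7, 0.2, -0.5]
width: 88.2
```

```bash
python3 - <<'E'
from h import *
s=ctrl.observe(); im,d=save('wrist','w4')
print(s['clock'],s['tcp_pos'],s['tool_rot'],s['wrist_force'],s['width'])
c=optics.calibration('wrist'); W=np.eye(4); W[:3,:3]=rot(s['tool_rot']).as_matrix(); W[:3,3]=s['tcp_pos']
P=cloud(d,c,W@c['T_tool_cam']); np.save('w4P.npy',P)
def look(P):
    m=(P[...,2]>113)&(P[...,2]<135)&(abs(P[...,0]-625)<25)&(P[...,1]>-180)&(P[...,1]<-100)
    print(np.argwhere(m).min(0),np.argwhere(m).max(0),P[m].min(0),P[m].max(0)); print(np.histogram(P[m][:,1],10))
look(P)
m=(P[...,2]>128)&(P[...,2]<160)&(abs(P[...,0]-621)<25)&(P[...,1]<-235)
if m.sum(): print('bar',m.sum(),P[m].min(0),P[m].max(0),np.median(P[m],0))
im,d=save('top','top4'); c=optics.calibration('top'); look(cloud(d,c,c['world_from_camera']))
E
```

```text
6.975 [ 621.70801065 -194.18883244  261.46273174] [-1.5717435   0.0027019  -0.07350631] [ 0.69503822  0.1670146  -0.50067495] 88.2188401580178
[ 95 241] [167 273] [ 614.15362927 -179.83222144  117.00727996] [ 640.9668802  -120.58588464  132.86211144]
(array([ 85,  84,  84,  84,  90, 133, 230, 226, 235, 228]), array([-179.83222144, -173.90758776, -167.98295408, -162.0583204 ,
       -156.13368672, -150.20905304, -144.28441936, -138.35978568,
       -132.435152  , -126.51051832, -120.58588464]))
bar 847 [ 613.45191227 -345.08819334  128.02493278] [ 631.28010533 -245.18839718  141.70849169] [ 622.7727151  -271.32583315  138.94682998]
[156 310] [162 327] [ 614.13299862 -179.89584087  113.05187225] [ 636.97858209 -122.61858495  133.80446286]
(array([ 6,  6,  5,  4,  5,  7, 12, 14,  8, 13]), array([-179.89584087, -174.16811528, -168.44038969, -162.71266409,
       -156.9849385 , -151.25721291, -145.52948732, -139.80176172,
       -134.07403613, -128.34631054, -122.61858495]))
```

View pics/w4.png

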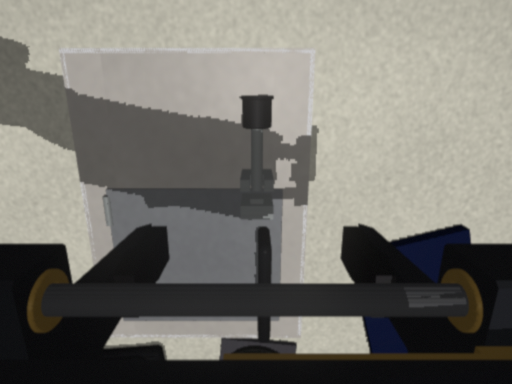

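The cap's outer end moved from y=-143 to -120.6, so the lock is out by more than 22 mm. The bar runs from y=-345 to -245, centre about (621,-296,134). Next is the move over the bar.

```bash
python3 -c "
from h import *
s=ctrl.observe();print(s['tcp_pos'],s['tool_rot'])
plan([621,-296,190],[-np.pi/2,0,-0.07],n=3)"
```

```text
[ 622.41716685 -191.7114157   261.45728468] [-1.56970763  0.00232246 -0.07097208]
[0, 2.0, 23.8, -34.7, -0.0, -0.0, -0.001, 0, 2.0, 23.8, -34.7, -0.0, -0.0, -0.001, 0, 2.0, 23.8, -34.7, -0.0, -0.0, -0.001]
```

Request:
send_rows(plan=[0,2,20,-35,0,0,0,0,2,20,-35,0,0,0,0,2,20,-34.5,0,0,0,0,0,10,0,0,0,0,0,0,0,0,0,0,0])

```text
clock: 7.7
tcp_pos: [621.4, -294.6, 191.2]
tool_rot: [-1.568, 0.002, -0.069]
wrist_force: [0.6, -0.9, -0.3]
width: 87.9
```

```bash
python3 - <<'E'
from h import *
s=ctrl.observe(); im,d=save('wrist','w5'); im2,d2=save('side','s5')
print(s['clock'],s['tcp_pos'],s['tool_rot'],s['q'])
c=optics.calibration('wrist'); W=np.eye(4); W[:3,:3]=rot(s['tool_rot']).as_matrix(); W[:3,3]=s['tcp_pos']
P=cloud(d,c,W@c['T_tool_cam'])
m=(P[...,2]>134)&(P[...,2]<160)&(abs(P[...,0]-621)<25)&(P[...,1]<-235)&(P[...,1]>-350)
print('bar',m.sum(),P[m].min(0),P[m].max(0),np.median(P[m],0))
E
```

```text
7.7 [ 621.38960561 -294.58973794  191.18571893] [-1.56789375  0.00239054 -0.06942744] [ 0.35557081  0.85632736  0.04237257  1.42502648 -0.04474072  0.86434956
  0.34307128]
bar 2823 [ 613.10804743 -336.89547062  134.04870249] [ 631.07868652 -245.68551516  141.72105648] [ 622.68805287 -286.17444521  139.18904762]
```

View pics/w5.png

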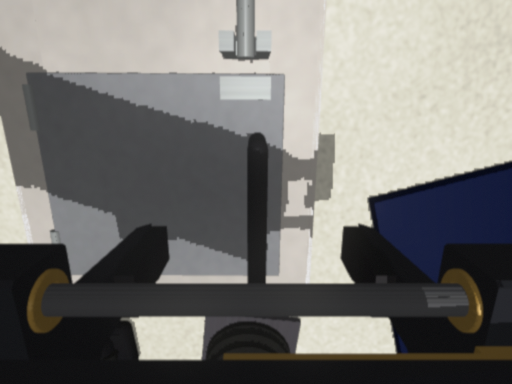

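View pics/s5.png

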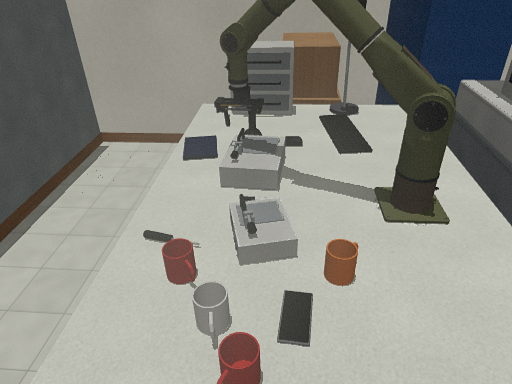

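In the wrist picture the bar runs vertically at column 257, midway between the fingers, and the lock shaft's end (245,58) is clear of the hatch. I'll descend and grip the bar.

Request:
send_rows(plan=[0,1,30,0,0,0,0,0,0,21,0,0,0,0,1,0,0,0,0,0,0,1,0,0,0,0,0,0,1,0,0,0,0,0,0], newtons=35)

```text
clock: 8.43
tcp_pos: [623.5, -297.0, 143.2]
tool_rot: [-1.572, -0.002, -0.071]
wrist_force: [0.8, 0.2, 0.3]
width: 60.5
```

Request:
send_rows(plan=[1,0,0,0,0,0,0,1,0,0,0,0,0,0,1,0,0,0,0,0,0,1,0,0,0,0,0,0,1,0,0,0,0,0,0])

```text
clock: 9.05
tcp_pos: [622.5, -296.9, 141.6]
tool_rot: [-1.571, 0.0, -0.071]
wrist_force: [-0.4, -0.1, -1.3]
width: 10.6
```

Request:
send_rows(plan=[1,0,0,0,0,0,0,1,0,0,0,0,0,0])

```text
clock: 9.3
tcp_pos: [622.6, -296.9, 141.6]
tool_rot: [-1.571, -0.0, -0.071]
wrist_force: [1.1, 0.1, -0.7]
width: 10.4
```

```bash
python3 - <<'E'
from h import *
s=ctrl.observe(); p=s['tcp_pos']; print(p,s['tool_rot'],s['width'])
R=rot([-np.pi/2,0,-0.07]); 
# rigid rotation about hinge: hinge rel to TCP in tool frame; grasp = bar
g=np.array([0,6,0]); h=g+np.array([-152,44,0])   # tool x=unit x, tool y=down
N=14; a=-np.radians(40)/N
r=Ro.from_rotvec([0,0,a]); d=h-r.apply(h)
print('per row local shift',d,'turn',a, 'speed', np.linalg.norm(d))
E
```

```text
[ 622.57642099 -296.8907803   141.61407705] [-1.57070194e+00 -6.01545106e-05 -7.09317242e-02] 10.393341721784884
per row local shift [-2.68124226 -7.51442068  0.        ] turn -0.04986655005698084 speed 7.978444599132292
```

Request:
send_rows(plan=[1,-2.75,-7.5,0,0,0,-0.05,1,-2.75,-7.5,0,0,0,-0.05,1,-2.75,-7.5,0,0,0,-0.05,1,-2.75,-7.5,0,0,0,-0.05,1,0,0,0,0,0,0])

```text
clock: 9.93
tcp_pos: [609.2, -296.0, 171.1]
tool_rot: [-1.57, -0.2, -0.072]
wrist_force: [1.8, -0.5, -4.2]
width: 10.2
```

```bash
python3 - <<'E'
from h import *
s=ctrl.observe(); print(s['clock'],s['tcp_pos'],s['tool_rot'],s['q'],s['wrist_force'],s['torque'],s['width'])
R=rot(s['tool_rot']); print('tool y',R.apply([0,1,0]))
E
```

```text
9.925 [ 609.15582258 -295.95436319  171.10478969] [-1.57033524 -0.20032812 -0.07151285] [ 0.43726182  0.80604863 -0.04171052  1.66529774 -0.07907337  0.48306476
  0.40633879] [ 1.80681626 -0.54616452 -4.16121644] [-0.04082271  0.11453086 -0.00939014] 10.229152326013837
tool y [ 0.19851521 -0.01375837 -0.98000123]
```

The tilt follows well, but q6 is falling quickly (0.86 to 0.48, limit 0.04). I'll fit a planar arm model to choose a tilt that can be reached at 40°.

```bash
cat > fit.py <<'E'
import numpy as np
from scipy.optimize import least_squares
D=[([-1.07118812,.68996492,-.19448852,1.5663234,.15730384,.90250722,-.21513935],[280.5,557.87,262.93]),
([.15632614,.69794772,.06699037,1.54833497,-.05011168,.89490593,.15984683],[610.5,-165,263.56]),
([.35557081,.85632736,.04237257,1.42502648,-.04474072,.86434956,.34307128],[621.39,-294.59,191.19]),
([.43726182,.80604863,-.04171052,1.66529774,-.07907337,.48306476,.40633879],[609.16,-295.95,171.10])]
def Rz(a): c,s=np.cos(a),np.sin(a); return np.array([[c,-s,0],[s,c,0],[0,0,1]])
def Ry(a): c,s=np.cos(a),np.sin(a); return np.array([[c,0,s],[0,1,0],[-s,0,c]])
def fk(q,L):
    H,L1,L2,L3=L[:4]; off=L[4] if len(L)>4 else 0
    R=Rz(-q[0])@Ry(q[1])@Rz(-q[2]); p=np.array([0,0,H])+R@[0,0,L1]
    R=R@Ry(q[3])@Rz(-q[4]); p=p+R@[0,0,L2]
    R=R@Ry(q[5]); p=p+R@[0,0,L3]+R@[off,0,0]
    return p,R[:,2]
f=lambda L: np.concatenate([fk(q,L)[0]-p for q,p in D])
r=least_squares(f,[300,400,400,250]); L=r.x
if __name__=='__main__':
    print(L,np.round(f(L),1))
    for q,p in D: print(fk(q,L)[1])
    # feasibility: planar with unit x direction tilt
    h=np.array([470.3,-272,90]); ex=np.array([np.cos(-.07),np.sin(-.07),0]); ey=np.array([-ex[1],ex[0],0]); ez=np.array([0,0,1])
    lo=np.array([-3.01,-.46,-1.47,.13,-1,.04,-2.66])[:6]; hi=np.array([3.01,2.08,1.51,2.56,4.14,2.09])
    for th in (0.6,.65,.698):
      for t in np.arange(0,.71,.1):
        u=152*np.cos(th)-44*np.sin(th); v=152*np.sin(th)+44*np.cos(th)
        bar=h+u*ex-24*ey+v*ez
        ty=np.sin(t)*ex-np.cos(t)*ez; tcp=bar-8*ty
        g=lambda q:np.concatenate([(fk(q,L)[0]-tcp)/100,(fk(q,L)[1]-ty)*3,.003*(q-np.array(D[3][0])[:6])])
        s=least_squares(g,np.clip(np.array(D[3][0])[:6],lo,hi),bounds=(lo,hi))
        print(th,round(t,1),np.round(s.x,2),np.round(np.abs(fk(s.x,L)[0]-tcp).max(),1),np.round(np.abs(fk(s.x,L)[1]-ty).max(),3))
E
python3 fit.py
```

```text
[ 20.54439987 679.64800925 245.79445099 124.51632261] [-25.6   8.3   4.6   7.6  50.4  -0.1  30.6  41.8 -10.    2.3  31.2   5.5]
[-6.74396595e-04 -1.68263292e-03 -9.99998357e-01]
[ 0.00126219 -0.00429647 -0.99998997]
[-0.00218342  0.00306141 -0.99999293]
[ 0.19851521 -0.01375837 -0.98000123]
0.6 0.0 [ 0.48  0.76  0.02  1.58 -0.02  0.81] 0.0 0.0
0.6 0.1 [ 0.5   0.75 -0.01  1.62 -0.06  0.68] 0.0 0.0
0.6 0.2 [ 0.52  0.74 -0.04  1.67 -0.1   0.55] 0.0 0.0
0.6 0.3 [ 0.55  0.73 -0.1   1.72 -0.14  0.42] 0.0 0.0
0.6 0.4 [ 0.59  0.73 -0.17  1.77 -0.16  0.29] 0.0 0.0
0.6 0.5 [ 0.64  0.73 -0.26  1.82 -0.14  0.15] 0.0 0.0
0.6 0.6 [ 0.66  0.73 -0.3   1.86 -1.    0.04] 1.2 0.005
0.6 0.7 [ 0.7   0.73 -0.37  1.83 -1.    0.04] 11.4 0.042
0.65 0.0 [ 0.48  0.75  0.02  1.59 -0.02  0.81] 0.0 0.0
0.65 0.1 [ 0.5   0.73 -0.    1.64 -0.06  0.68] 0.0 0.0
0.65 0.2 [ 0.53  0.72 -0.04  1.68 -0.1   0.55] 0.0 0.0
0.65 0.3 [ 0.56  0.72 -0.1   1.73 -0.14  0.42] 0.0 0.0
0.65 0.4 [ 0.6   0.72 -0.17  1.78 -0.16  0.29] 0.0 0.0
0.65 0.5 [ 0.65  0.72 -0.26  1.83 -0.15  0.15] 0.0 0.0
0.65 0.6 [ 0.67  0.72 -0.31  1.87 -1.    0.04] 1.2 0.004
0.65 0.7 [ 0.71  0.72 -0.37  1.84 -1.    0.04] 11.4 0.041
0.698 0.0 [ 0.49  0.74  0.02  1.6  -0.02  0.8 ] 0.0 0.0
0.698 0.1 [ 0.51  0.72 -0.    1.65 -0.06  0.68] 0.0 0.0
0.698 0.2 [ 0.53  0.71 -0.04  1.7  -0.1   0.55] 0.0 0.0
0.698 0.3 [ 0.56  0.71 -0.1   1.74 -0.14  0.42] 0.0 0.0
0.698 0.4 [ 0.61  0.71 -0.18  1.79 -0.17  0.29] 0.0 0.0
0.698 0.5 [ 0.65  0.71 -0.27  1.84 -0.15  0.15] 0.0 0.0
0.698 0.6 [ 0.68  0.71 -0.31  1.88 -1.    0.04] 1.2 0.004
0.698 0.7 [ 0.72  0.71 -0.38  1.85 -1.    0.04] 11.5 0.041
```

The arm model's orientation is exact. Its positions are off by up to 50 mm, so I'm using it only for trends. It shows a full 0.7 tilt would hit the q6 limit, while about 0.3 is comfortable, so I'll tilt 0.1 more and let the round bar turn in the fingers. By arc geometry the hatch is now at 0.20 rad.

```bash
cat > arc.py <<'E'
from h import *
h=np.array([470.3,-272,90]); ex=np.array([np.cos(-.07),np.sin(-.07),0]); ey=np.array([-ex[1],ex[0],0]); ez=np.array([0,0,1.])
def st():
    s=ctrl.observe(); R=rot(s['tool_rot']); b=s['tcp_pos']+8*R.apply([0,1,0]); u,v=(b-h)@ex,(b-h)[2]
    print('clock',s['clock'],'th',np.arctan2(v,u)-.2764,'r',np.hypot(u,v),'pitch',s['tool_rot'],'q',np.round(s['q'],2),'F',s['wrist_force'],'w',s['width']); return s
def arc(th0,th1,t0,t1,n):
    pose=lambda th,t:(159.8*np.cos(.2764+th)*ex+159.8*np.sin(.2764+th)*ez-8*(np.sin(t)*ex-np.cos(t)*ez), rot([-np.pi/2,-t,-.07]))
    out=[]
    for i in range(n):
        a=[pose(th0+(th1-th0)*k/n,t0+(t1-t0)*k/n) for k in (i,i+1)]
        l=a[0][1].inv().apply(a[1][0]-a[0][0]); rv=(a[0][1].inv()*a[1][1]).as_rotvec()
        out.append([1]+[round(float(x),1) for x in l]+[round(float(x),3) for x in rv])
    for i in range(0,n,5): print(sum(out[i:i+5],[]))
E
python3 -c "
from arc import *
s=st(); arc(.2,.7,.2,.3,10)"
```

```text
clock 9.925 th 0.20054843569758585 r 159.59381079591847 pitch [-1.57033524 -0.20032812 -0.07151285] q [ 0.44  0.81 -0.04  1.67 -0.08  0.48  0.41] F [ 1.80681626 -0.54616452 -4.16121644] w 10.229152326013837
[1, -2.5, -7.6, -0.0, 0.0, 0.0, -0.01, 1, -2.8, -7.5, 0.0, -0.0, -0.0, -0.01, 1, -3.1, -7.4, 0.0, 0.0, 0.0, -0.01, 1, -3.3, -7.3, 0.0, -0.0, -0.0, -0.01, 1, -3.6, -7.2, 0.0, 0.0, 0.0, -0.01]
[1, -3.9, -7.0, 0.0, -0.0, -0.0, -0.01, 1, -4.2, -6.8, 0.0, 0.0, 0.0, -0.01, 1, -4.5, -6.7, 0.0, -0.0, -0.0, -0.01, 1, -4.7, -6.5, 0.0, -0.0, -0.0, -0.01, 1, -5.0, -6.3, 0.0, 0.0, 0.0, -0.01]
```

Request:
send_rows(plan=[1,-2.5,-7.6,0,0,0,-0.01,1,-2.8,-7.5,0,0,0,-0.01,1,-3.1,-7.4,0,0,0,-0.01,1,-3.3,-7.3,0,0,0,-0.01,1,-3.6,-7.2,0,0,0,-0.01])

```text
clock: 10.55
tcp_pos: [585.8, -294.1, 203.8]
tool_rot: [-1.57, -0.25, -0.071]
wrist_force: [2.0, 0.2, -5.9]
width: 10.4
```

```bash
python3 -c "
from arc import *
s=st()"
```

```text
clock 10.55 th 0.45244001836244774 r 159.1563068201705 pitch [-1.57044312 -0.24990493 -0.07091101] q [ 0.48  0.73 -0.08  1.75 -0.09  0.43  0.43] F [ 2.01547324  0.16328681 -5.90420329] w 10.401298362266987
```

Request:
send_rows(plan=[1,-3.9,-7,0,0,0,-0.01,1,-4.2,-6.8,0,0,0,-0.01,1,-4.5,-6.7,0,0,0,-0.01,1,-4.7,-6.5,0,0,0,-0.01,1,-5,-6.3,0,0,0,-0.01])

```text
clock: 11.18
tcp_pos: [555.1, -291.8, 229.4]
tool_rot: [-1.57, -0.299, -0.071]
wrist_force: [0.5, 0.8, -9.0]
width: 10.0
```

Request:
send_rows(plan=[1,0,0,0,0,0,0,1,0,0,0,0,0,0,1,0,0,0,0,0,0])

```text
clock: 11.55
tcp_pos: [555.8, -291.9, 228.9]
tool_rot: [-1.57, -0.298, -0.071]
wrist_force: [0.5, 1.6, -8.7]
width: 10.2
```

```bash
python3 - <<'E'
from arc import *
s=st()
im,d=save('wrist','w6'); c=optics.calibration('wrist'); W=np.eye(4); W[:3,:3]=rot(s['tool_rot']).as_matrix(); W[:3,3]=s['tcp_pos']
np.save('w6P.npy',cloud(d,c,W@c['T_tool_cam']))
im,d=save('side','s6'); c=optics.calibration('side'); np.save('s6P.npy',cloud(d,c,c['world_from_camera']))
im,d=save('top','t6'); c=optics.calibration('top'); np.save('t6P.npy',cloud(d,c,c['world_from_camera']))
cv2.imwrite('pics/s6c.png',cv2.resize(im[100:250,260:460,::-1],None,fx=3,fy=3))
i=cv2.imread('pics/s6.png'); cv2.imwrite('pics/s6d.png',cv2.resize(i[80:280,170:370],None,fx=3,fy=3))
for n in ('w6P','s6P','t6P'):
    P=np.load(n+'.npy'); u=(P-h)@ex; w=(P-h)@ey; z=P[...,2]-90
    m=(u>25)&(u<165)&(abs(w)<70)&(z>15)&(z<130)
    th=np.arctan2(z,u); m&=(abs(th-.7)<.25)
    print(n,m.sum(), np.polyfit(u[m],z[m],1) if m.sum()>20 else '', np.median(th[m]) if m.sum() else '')
E
```

```text
clock 11.55 th 0.6986804642395361 r 158.60445632138783 pitch [-1.57001076 -0.29832408 -0.07092399] q [ 0.54  0.65 -0.12  1.85 -0.1   0.36  0.47] F [ 0.48838279  1.64692438 -8.65965444] w 10.203576142887924
w6P 28966 [0.88351428 3.7275029 ] 0.7430772154250722
s6P 435 [ 0.93732174 -0.14537589] 0.7335432771632341
t6P 771 [0.88003161 3.9290203 ] 0.744765242831285
```

View pics/s6d.png

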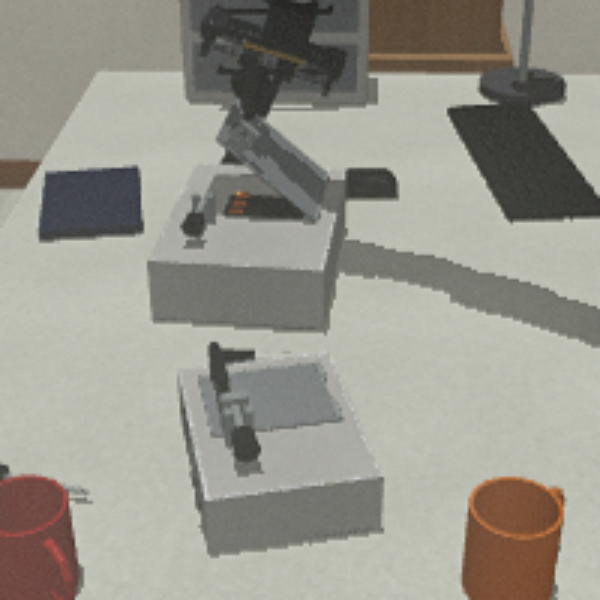

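View pics/w6.png

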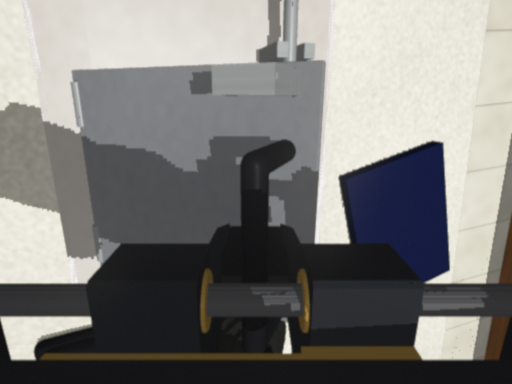

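View pics/s6c.png

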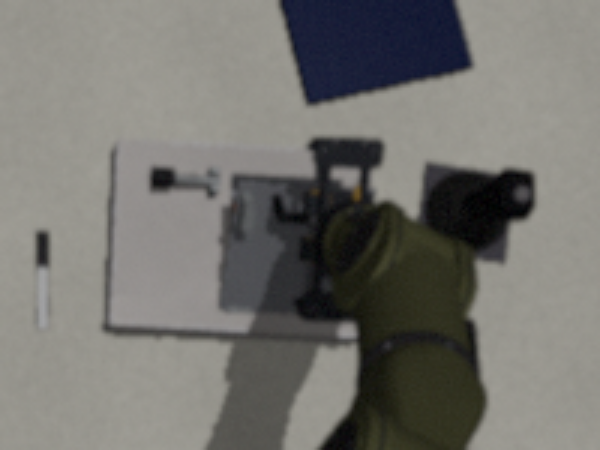

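The side and top pictures show the hatch raised with the bar in the fingers, the lock out and the joystick clear. The plate fit gives 0.72 rad and the arc geometry 0.70, so both are well inside 0.593–0.803. I'll check that it's still.

Request:
send_rows(plan=[1,0,0,0,0,0,0,1,0,0,0,0,0,0,1,0,0,0,0,0,0,1,0,0,0,0,0,0,1,0,0,0,0,0,0])

```text
clock: 12.32
tcp_pos: [555.6, -291.9, 229.2]
tool_rot: [-1.57, -0.299, -0.071]
wrist_force: [-2.0, 3.2, -11.8]
width: 9.8
```

```bash
python3 - <<'E'
from arc import *
s=st()
a=cv2.imread('pics/top0.png')
im,d=save('top','t7'); c=optics.calibration('top'); P=cloud(d,c,c['world_from_camera']); u=(P-h)@ex; w=(P-h)@ey; z=P[...,2]-90
m=(u>25)&(u<165)&(abs(w)<70)&(z>15)&(z<130)&(abs(np.arctan2(z,u)-.7)<.25)
print(np.arctan(np.polyfit(u[m],z[m],1)[0]))
m=(P[...,2]>113)&(P[...,2]<135)&(abs(P[...,0]-625)<20)&(P[...,1]>-160)&(P[...,1]<-100); print('cap max y',P[m][:,1].max())
df=cv2.absdiff(a,cv2.imread('pics/t7.png')).max(2)
for n,(x,y) in dict(mouse=(411,220),joy=(415,170),marker=(275,193),small=(218,200),driver=(208,125),mug=(125,177),phone=(136,231)).items(): print(n,np.median(df[y-12:y+12,x-12:x+12]),(df[y-12:y+12,x-12:x+12]>60).mean())
E
```

```text
clock 12.325 th 0.7004441843561524 r 158.69088777440479 pitch [-1.57004339 -0.29852298 -0.07104999] q [ 0.54  0.65 -0.12  1.85 -0.1   0.36  0.47] F [ -2.03950536   3.15854003 -11.7825376 ] w 9.83293274417235
0.7260774037759433
cap max y -121.89881322525252
mouse 23.0 0.13541666666666666
joy 6.0 0.0
marker 8.0 0.0
small 7.0 0.0
driver 7.5 0.0
mug 7.0 0.0
phone 5.0 0.0
```

The wrist force drifted from -8.7 to -11.8 N with the pose unchanged, so I'll watch it a little longer before handing in.

Request:
send_rows(plan=[1,0,0,0,0,0,0,1,0,0,0,0,0,0,1,0,0,0,0,0,0,1,0,0,0,0,0,0,1,0,0,0,0,0,0])

```text
clock: 13.0
tcp_pos: [555.6, -291.9, 229.2]
tool_rot: [-1.57, -0.299, -0.071]
wrist_force: [-3.6, 3.6, -13.6]
width: 10.0
```

Request:
send_rows(plan=[1,0,0,0,0,0,0,1,0,0,0,0,0,0,1,0,0,0,0,0,0,1,0,0,0,0,0,0,1,0,0,0,0,0,0])

```text
clock: 13.62
tcp_pos: [555.7, -291.9, 229.2]
tool_rot: [-1.57, -0.299, -0.071]
wrist_force: [-2.9, 3.4, -14.2]
width: 10.1
```

```bash
python3 - <<'E'
from arc import *
s=st()
im,d=save('wrist','w8'); c=optics.calibration('wrist'); W=np.eye(4); W[:3,:3]=rot(s['tool_rot']).as_matrix(); W[:3,3]=s['tcp_pos']
P=cloud(d,c,W@c['T_tool_cam']); u=(P-h)@ex; w=(P-h)@ey; z=P[...,2]-90
m=(u>25)&(u<165)&(abs(w)<70)&(z>15)&(z<130)&(abs(np.arctan2(z,u)-.7)<.25)
print(np.arctan(np.polyfit(u[m],z[m],1)[0]))
E
```

```text
clock 13.625 th 0.7001598304999521 r 158.77675880035972 pitch [-1.57009189 -0.29865193 -0.07091127] q [ 0.54  0.65 -0.12  1.85 -0.1   0.36  0.47] F [ -2.91259173   3.40362019 -14.21304035] w 10.052847054667872
0.7249626401010355
```

View pics/w8.png

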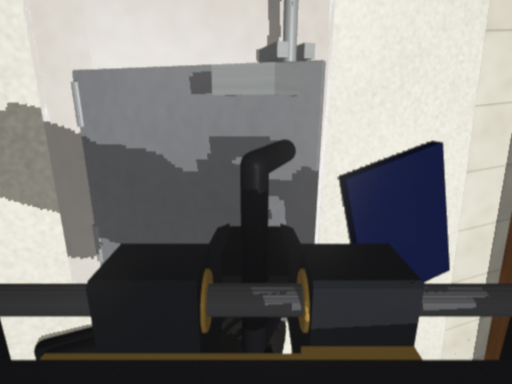

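The force is levelling off, probably as the controller works out its last sub-mm error, and the hatch holds at 0.725 rad. Handing in.

```bash
python3 -c "
from arc import *
print(ctrl.close_job()); st()"
```

```text
the job is handed in; nothing more can be done
None
the job is handed in; nothing more can be done
```

I pulled the larger unit's lock cap out to its stop, then lifted that unit's hatch by its bar to about 40°. I handed the job in at 13.6 s with the fingers still gripping the bar at a 35 N setting.

**Last checks**
- **Hatch angle:** the wrist and top depth fits gave about 0.725 rad. The finger position on the hinge arc gave 0.70 rad. They differ by 1.5°, and both are inside the allowed 0.593–0.803. The angle did not change over the last 2 s.
- **Lock:** the cap travelled about 22.6 mm and stopped against a rising force. It was still out after the lift.
- **Everything else:** the top image shows no change at the small unit, marker, mug, phone, driver or joystick. The arm hid the mouse in the last top image, so I could not compare it. I did not measure the small unit's lock and hatch separately.

**What did not go as planned**
- **Tilt:** joint 6 was nearing its limit, so I tilted the gripper only 0.3 rad and let the bar turn in the fingers for the rest.
- **Force drift:** while holding, the vertical wrist force rose from about -9 to -14 N and was levelling off, with the arm's pose steady. I took this to be the controller settling but did not confirm it.

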